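# Put the burr back on the mill's splined spindle and hold it down

## Robot

A 7-joint arm with a two-finger parallel gripper is mounted at the origin on a cart in front of the work surface, level with it; the furniture and walls round the work are solid. World frame = base frame: x ahead of the robot, y to its left, z up, the work surface at z = 0. Lengths are in m, angles in rad, forces in N, time in s.
With the tool pointing down it reaches from about 0.4 to 0.9 m from the base axis. Payload 5.6 kg.
Tool frame: the origin (TCP) lies midway between the tips of the shut fingers; the grasp point (between the pads) lies 19 mm behind it; z points along the fingers, y is the line along which they close (so a half turn about z gives the same grasp; the last joint's range is limited). The gripper opens to 92 mm and grips with 3 to 60 N. Pads are 20 mm wide; open, the fingers measure 128 mm over their backs; the gripper's body (75 mm by 189 mm) begins 69 mm behind the grasp point.
Start: joints at [-1.322, 0.468, -0.012, 1.603, 0.006, 1.071, -0.056], TCP at [0.187, 0.623, 0.215] pointing down, gripper open.
Joint ranges: [-2.53, 2.53], [-0.31, 2.02], [-1.57, 1.55], [0.28, 2.44], [-1.29, 4.43], [0.15, 1.84], [-2.92, 2.92]. Speed limits (rad/s): [2.57, 2.57, 3.14, 3.14, 3.14, 3.14, 3.14].

## Interface

Orientations are given as a 3x3 rotation matrix whose columns are the frame's x, y, z axes.
In Python, from station import env, effector, solver, viewer, workorder, search_frame, tip_of gives the robot as it stands. Calls block until the motion is done:
- env.reach(position, orientation): joint-space move of the TCP to a pose.
- env.movel(position, frame=None, rate=0.15): straight line of the TCP; frame=None keeps the orientation; rate is the mean speed in m/s.
- env.goto_joints(angles): joint-space move.
- effector.release() and effector.grasp(squeeze=None): open the fingers fully, or close them until they stop; squeeze is the grip in N (None keeps the last).
- env.pause(seconds).
- solver.inverse_kinematics(position, orientation): joint angles nearest the present ones, or None.
- env.sense(): the state.
- viewer.read_camera(name): name is "scene" or "top" or "wrist"; returns (picture, depth): 400x640x3 uint8, red, green, blue; 400x640 float32, m along the optical axis (not along the pixel's ray), 0 where there is no reading.
- viewer.camera_info(name): a dict with "intrinsics" (3x3 intrinsics, pixels), "eye" and "rotation" of the camera in the world; the wrist camera has in their place "T_tool_cam" (4x4, takes a point from camera to tool coordinates, whose origin is the TCP and whose axes are the flange's). Camera axes: x right, y up, looking along -z (the intrinsics and any distortion apply to the point x, -y, -z); pixel columns grow to the right and rows downward; lengths in m; the calibration is good to about 2 mm. The wrist camera is an equidistant fisheye: a pixel r from the principal point sees the ray r / f radians off the axis. A picture is of the moment at which its call begins: read the wrist's pose just before it. camera_info takes no time and is no camera call.
A pose or a line that the arm cannot do raises env.PlanningError and nothing moves.
- workorder.finish_job(): hands the job in; it is judged then, once.
Trained networks look in the newest picture that a camera, given by its name, has taken for a name from the list of things; names that differ only in an ending like _2 or _b are one class to them, and where a whole thing is asked for, a point or a joint stands for the part that bears it (a point fixed in the world has none). Each returns a list of dicts, best first, with "score" (0 to 1); they miss things now and then, are a little off and sometimes report something else, mostly with a low value. They report only what shows in the picture. A call takes as long as a camera call.
- search_frame(camera, name): "at" ([x, y, z] in m, in world coordinates, good to about 4 mm: the middle of the surface that is visible of it).
- tip_of(camera, name): "at" ([x, y, z] in m, in world coordinates, good to about 4 mm: a listed point, or the origin of a listed thing).
The state is a dict: "t": time; "joint_positions": joint angles; "joint_velocities": joint speeds; "tau": joint torques, N m; "ee_pos": TCP position; "tcp_rot": TCP orientation; "wrist_force": force on the tool from outside, world axes, zero at the start; "moment": the same for the moment, N m; "gripper_width": finger opening in m; "grasp_force": force on a finger pad.
Only numpy, scipy, OpenCV 4.12 (cv2) and the standard library are available. Lean on these libraries where they do the work, as an engineer would, in place of code of your own. Each camera call takes 0.05 s, during which the arm holds its last target. There are 200 camera calls.

## Task

The mill is being put back together after cleaning: set the square spacer frame flat into the square pocket of the mill base and let go of it, then pick up the grinding burr, turn it until its cross-shaped bore meshes with the splines of the spindle, and push it fully home against the spring until it sits flat on the spacer. Finish still holding the burr and pressing it down there, so that I can fit the lock clip; the spring lifts it if you let go. Leave the other things on the worktop where they are and upright.

Things in the scene. Friction and masses are not known exactly. Their poses are not given: they have to be found in the camera images.
- mill: mill base, a fixed grey block 130 x 130 mm and 50 mm high with a knob and vent slots in its front side; origin at the centre of its underside, on the worktop, z up. In the middle of its top is a square pocket, 58 x 58 mm and 10 mm deep, its rim chamfered 4 mm at 45 degrees, sides parallel to the block's x and y
- pocket_floor (a point): centre of the pocket's floor, 40 mm above the mill's underside; axes as the mill's, so they give the pocket's yaw
- spindle_top (a point): top of the steel drive spindle on the vertical axis through the pocket's centre, 39 mm above the pocket floor. The spindle is a cross of four upright fins along this point's x and y, 24 mm tip to tip, each 8 mm thick, crests rounded (4 mm radius). It turns about z, but stiffly (0.1 N m), and starts at any angle to the mill
- spring_collar (a joint): sprung ring round the spindle, 33 mm outside, 26 mm inside diameter; value = how far it is pressed down (m). At 0 its top is 31 mm above the pocket floor; the burr resting on the seated spacer presses it 0.007. It pushes up with 4 N at 0 and 10 N at 0.007: more than the burr's weight
- spacer: loose square aluminium frame, 54 x 54 mm outside, 40 x 40 mm inside, 24 mm high, about 60 g, flat on the worktop to one side of the mill; origin at the centre of its underside, x and y along its sides. Seated in the pocket it stands 14 mm above the mill's top, round the collar, and the burr's flange rests on it
- burr: loose steel burr, 160 g, flat on the worktop on the mill's other side: flange 60 mm wide, 8 mm thick, and an eight-sided hub 36 mm across flats, top 28 mm above the underside; origin at the underside's centre, z up. A cross-shaped bore goes right through, its grooves along x and y, 10.5 mm wide, 27 mm end to end, so it meshes at every quarter turn. Hub flats face x, y and the 45 degree diagonals
- soap: dish soap bottle, 219 mm tall, at the back; leave alone
- sugar: porcelain sugar bowl with lid, 95 mm wide, 114 mm tall, at the back; leave alone
- cup: porcelain tea cup, 70 mm tall, at the left; leave alone
- mug: mug, 101 mm tall, at the left; leave alone
- eggcup: white egg cup, 52 mm wide, 45 mm tall, near the front edge; leave alone
- salt: glass salt shaker, 44 mm wide, 90 mm tall, near the front edge; leave alone
- picks: small glass of toothpicks, 27 mm wide, 58 mm tall, behind the work; leave alone

How it is judged:
On the way, in this order (a step that is already met when the one before it is completed fails the run):
1. the spacer lies flat on the pocket floor, let go (z of spacer in the frame of pocket_floor below 0.0025 m and horizontal distance between spacer and pocket_floor below 0.004 m and angle between spacer's own z axis and vertical below 0.05 rad and contact force between the fingers and spacer below 0.3 N), for 0.2 s.
2. the burr's bore is meshed over the spindle's fins (z of spacer in the frame of pocket_floor below 0.0025 m and horizontal distance between spacer and pocket_floor below 0.004 m and angle between spacer's own z axis and vertical below 0.05 rad and (angle between the x axis of burr and the x axis of spindle_top, either way round below 0.17 rad or angle between the x axis of burr and the y axis of spindle_top, either way round below 0.17 rad) and horizontal distance between burr and spindle_top below 0.004 m and angle between burr's own z axis and vertical below 0.06 rad and z of burr in the frame of pocket_floor below 0.0345 m), for 0.1 s.
At the end, for the whole second after the job is handed in: Spacer flat on the pocket floor (2.5 mm in height, 4 mm of centre, 3 degrees). Burr meshed (10 degrees, 4 mm of centre, tilt 3.4 degrees), resting on the spacer (underside under 25.8 mm above the pocket floor), collar pressed over 5.2 mm, still, fingers still on the burr (over 1 N) (z of spacer in the frame of pocket_floor below 0.0025 m and horizontal distance between spacer and pocket_floor below 0.004 m and angle between spacer's own z axis and vertical below 0.05 rad and (angle between the x axis of burr and the x axis of spindle_top, either way round below 0.17 rad or angle between the x axis of burr and the y axis of spindle_top, either way round below 0.17 rad) and horizontal distance between burr and spindle_top below 0.004 m and angle between burr's own z axis and vertical below 0.06 rad and z of burr in the frame of pocket_floor below 0.0258 m and value of joint spring_collar above 0.0052 m and contact force between the fingers and burr above 1 N and linear speed of burr below 0.02 m/s); the arm keeps its last pose, push and grip.
It fails at once if one of the other things on the worktop is pushed more than 30 mm or tipped over (distance of any of soap, sugar, cup, mug, eggcup, salt, picks from where it was at the start of the episode above 0.03 m or angle between any of soap, sugar, cup, mug, eggcup, salt, picks's own z axis and vertical above 0.4 rad).
It also fails if it takes over 58 s, if anything falls off the work surface, if the arm or the gripper's body presses on something with over 40 N, if the wrist force passes 120 N, or if a joint passes its speed limit or range.

## Working session

There is one attempt and no reset: what is moved stays moved. The work goes in short steps, each a Python script; the robot and the scene stay as the last script left them, time stands still between calls to the robot, and variables do not carry over. Pictures are saved under pics/ and viewed, at most 10 in all, crops included, and the job is handed in when it is done.

```bash
ls; mkdir -p pics
cat > h.py <<'E'
import numpy as np, cv2
from station import env, effector, solver, viewer, workorder, search_frame, tip_of
def cloud(name):
    """world points (400x640x3) of fixed camera"""
    img,d=viewer.read_camera(name); c=viewer.camera_info(name); K=np.array(c["intrinsics"])
    v,u=np.mgrid[0:d.shape[0],0:d.shape[1]]
    P=np.stack([(u-K[0,2])/K[0,0]*d,-(v-K[1,2])/K[1,1]*d,-d],-1)
    W=P@np.array(c["rotation"]).T+np.array(c["eye"]); W[d==0]=np.nan
    return img,W
def R(yaw):
    """tool down, tool y axis (closing line) at yaw from world x"""
    y=np.array([np.cos(yaw),np.sin(yaw),0]); z=np.array([0,0,-1.]); return np.column_stack([np.cross(y,z),y,z])
E
python3 - <<'E'
from h import *
np.set_printoptions(precision=4,suppress=True)
for n in("top","scene"):
    img,W=cloud(n); cv2.imwrite(f"pics/{n}0.png",img[:,:,::-1]); np.savez(f"{n}0.npz",img=img,W=W)
    print(n,{k:np.array(v) for k,v in viewer.camera_info(n).items()})
    for o in("mill","pocket_floor","spindle_top","spacer","burr"):
        print(o,[(np.round(a["at"],4),round(a["score"],2)) for a in tip_of(n,o)[:2]])
s=env.sense();print(s["t"],s["tcp_rot"],s["gripper_width"],s["ee_pos"])
E
```

```text
pics
top {'intrinsics': array([[421.7445,   0.    , 322.1511],
       [  0.    , 421.7445, 199.1942],
       [  0.    ,   0.    ,   1.    ]]), 'eye': array([0.3571, 0.1057, 1.2196]), 'rotation': array([[ 0.0173,  0.9911, -0.1321],
       [-0.9997,  0.0196,  0.0165],
       [ 0.019 ,  0.1318,  0.9911]])}
mill [(array([ 0.5241, -0.0163,  0.0051]), 0.67)]
pocket_floor [(array([ 0.5249, -0.0184,  0.0405]), 0.72), (array([0.6903, 0.1415, 0.0046]), 0.41)]
spindle_top [(array([ 0.5213, -0.0158,  0.0818]), 0.65)]
spacer [(array([ 0.4921, -0.223 ,  0.0021]), 0.69), (array([0.4785, 0.2859, 0.0012]), 0.5)]
burr [(array([ 0.368 , -0.1516, -0.0004]), 0.59), (array([ 0.4919, -0.2252,  0.0024]), 0.57)]
scene {'intrinsics': array([[483.5675,   0.    , 314.8286],
       [  0.    , 483.5675, 199.0891],
       [  0.    ,   0.    ,   1.    ]]), 'eye': array([-0.021 , -1.0112,  0.718 ]), 'rotation': array([[ 0.9061,  0.1727, -0.3862],
       [-0.4225,  0.419 , -0.8037],
       [ 0.023 ,  0.8914,  0.4526]])}
mill [(array([ 0.5228, -0.0195, -0.0027]), 0.61)]
pocket_floor [(array([ 0.5217, -0.0154,  0.0378]), 0.74)]
spindle_top [(array([ 0.4942, -0.2208,  0.002 ]), 0.65), (array([ 0.5215, -0.018 ,  0.0805]), 0.62)]
spacer [(array([0.4819, 0.2873, 0.0006]), 0.62)]
burr [(array([ 0.4917, -0.2204, -0.0027]), 0.87)]
0.6 [[-0.9577  0.2878  0.0001]
 [ 0.2878  0.9577  0.    ]
 [-0.0001  0.0001 -1.    ]] 0.09215229640747882 [0.1871 0.6225 0.2146]
```

View pics/top0.png

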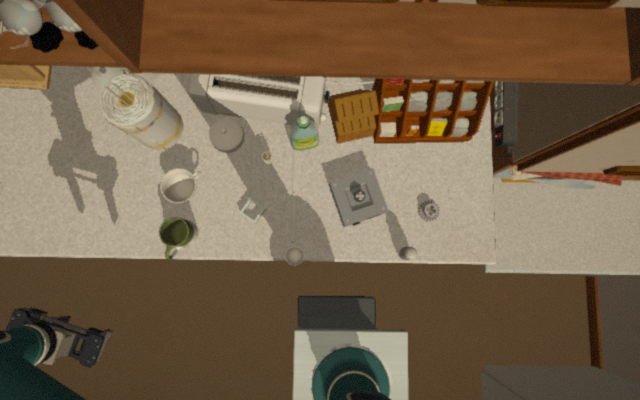

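View pics/scene0.png

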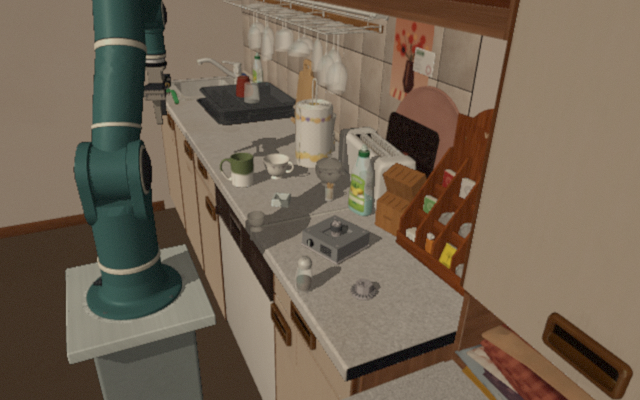

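The top view shows the spacer at (251,207), the mill at (355,190) and the burr at (428,209). The salt is at (408,253) and the egg cup at (294,256). The scene view agrees, and the spacer lies clear between mug and mill. Next I'll take wrist views of each.

```bash
cat >> h.py <<'E'
def wcloud():
    s=env.sense(); img,d=viewer.read_camera("wrist"); c=viewer.camera_info("wrist"); K=np.array(c["intrinsics"]); T=np.array(c["T_tool_cam"])
    v,u=np.mgrid[0:d.shape[0],0:d.shape[1]]
    a=(u-K[0,2])/K[0,0]; b=(v-K[1,2])/K[1,1]; th=np.hypot(a,b); k=np.where(th>1e-6,np.tan(np.minimum(th,1.5))/np.maximum(th,1e-6),1)
    P=np.stack([a*k*d,-b*k*d,-d],-1)
    W=(P@T[:3,:3].T+T[:3,3])@np.array(s["tcp_rot"]).T+np.array(s["ee_pos"]); W[d==0]=np.nan
    return img,W
def sel(W,xy,r,z0,z1):
    return (np.hypot(W[...,0]-xy[0],W[...,1]-xy[1])<r)&(W[...,2]>z0)&(W[...,2]<z1)
def rect(p):
    """min-area rectangle of xy points: centre, size, yaw mod 90deg"""
    (cx,cy),sz,a=cv2.minAreaRect((np.asarray(p)[:,:2]*1000).astype(np.float32)); return np.array([cx,cy])/1000,np.array(sz),a
def ortho(img,W,xy,half=0.06,mm=0.3):
    """splat of the colours in world xy; x up, y left"""
    n=int(2*half*1000/mm); o=np.zeros((n,n,3),np.uint8); m=np.isfinite(W[...,0])
    r=np.round((half-(W[...,0]-xy[0]))*1000/mm);c=np.round((half-(W[...,1]-xy[1]))*1000/mm)
    m&=(r>=0)&(r<n)&(c>=0)&(c<n); k=int(2/mm/2)
    for i in range(-k,k+1):
        for j in range(-k,k+1):
            o[np.clip(r[m]+i,0,n-1).astype(int),np.clip(c[m]+j,0,n-1).astype(int)]=img[m]
    return o
E
python3 - <<'E'
from h import *
np.set_printoptions(precision=4,suppress=True)
c=viewer.camera_info("wrist");print(c)
for n,xy in(("spacer",(0.48,0.287)),("mill",(0.523,-0.017)),("burr",(0.492,-0.222))):
    # camera centred over target
    Rr=R(np.pi/2); off=Rr@np.array(c["T_tool_cam"])[:3,3]
    p=np.array([xy[0]-off[0]*.7,xy[1]-off[1]*.7,0.20 if n!="mill" else 0.23])
    env.reach(p,Rr); img,W=wcloud(); np.savez(f"w_{n}.npz",img=img,W=W); cv2.imwrite(f"pics/w_{n}.png",img[:,:,::-1])
    bands={"spacer":(.018,.03),"mill":(.044,.056),"burr":(.004,.013)}[n]
    m=sel(W,xy,.1 if n=="mill" else .045,*bands); print(n,m.sum(),rect(W[m]),np.median(W[m][:,2]))
    print([(np.round(a["at"],4),round(a["score"],2)) for a in tip_of("wrist",{"mill":"spindle_top"}.get(n,n))[:2]])
s=env.sense();print(s["t"])
ims=[cv2.imread(f"pics/w_{n}.png") for n in("spacer","mill","burr")]
cv2.imwrite("pics/w_all.png",np.vstack([np.hstack([cv2.resize(i,(400,250)) for i in ims[:2]]),np.hstack([cv2.resize(ims[2],(400,250)),np.zeros((250,400,3),np.uint8)])]))
E
```

```text
{'intrinsics': array([[309.7069,   0.    , 318.537 ],
       [  0.    , 309.7069, 199.8287],
       [  0.    ,   0.    ,   1.    ]]), 'T_tool_cam': array([[-0.0001,  0.9582,  0.2861,  0.0815],
       [ 1.    ,  0.0003, -0.0006, -0.0001],
       [-0.0006,  0.2861, -0.9582, -0.1708],
       [ 0.    ,  0.    ,  0.    ,  1.    ]])}
spacer 1078 (array([0.4812, 0.2861]), array([55.1436, 54.717 ]), 56.636287689208984) 0.02455676859761187
[(array([ 0.4887, -0.2205,  0.0008]), 0.75), (array([0.4832, 0.2874, 0.0002]), 0.73)]
mill 10348 (array([ 0.5231, -0.0143]), array([131.1521, 131.2467]), 19.701412200927734) 0.05057917166219639
[(array([ 0.5228, -0.0139,  0.0732]), 0.65)]
burr 1166 (array([ 0.4916, -0.2228]), array([60.6502, 59.0518]), 83.84626770019531) 0.008953618625635595
[(array([ 0.4888, -0.2211,  0.0035]), 0.71)]
4.6917
```

Run:
```python
from h import *
o=[]
for n,xy in(("mill",(0.5231,-0.0143)),("burr",(0.4916,-0.2228))):
    z=np.load(f"w_{n}.npz"); o.append(cv2.resize(ortho(z["img"],z["W"],xy,.04,.25)[:,:,::-1],(400,400),interpolation=cv2.INTER_CUBIC))
    W=z["W"]; 
    if n=="mill":
        m=sel(W,xy,.02,.073,.09); print("spindle",m.sum(),rect(W[m]),W[m].mean(0)); 
    else:
        m=sel(W,xy,.03,.024,.032); print("hub",m.sum(),rect(W[m]),W[m].mean(0))
        m2=sel(W,xy,.018,-.01,.02); print(m2.sum())
cv2.imwrite("pics/ortho.png",np.hstack(o))
z=np.load("w_spacer.npz")["img"]; b=np.load("w_burr.npz")["img"]; a=np.load("w_mill.npz")["img"]
```

```text
spindle 306 (array([ 0.52300519, -0.01405652]), array([23.92055702, 24.20808983]), 79.05496978759766) [ 0.52283007 -0.01435205  0.07817929]
hub 489 (array([ 0.49115631, -0.22260495]), array([35.67240524, 35.58131027]), 77.92716979980469) [ 0.49133342 -0.22290382  0.02860768]
361
```

View pics/ortho.png

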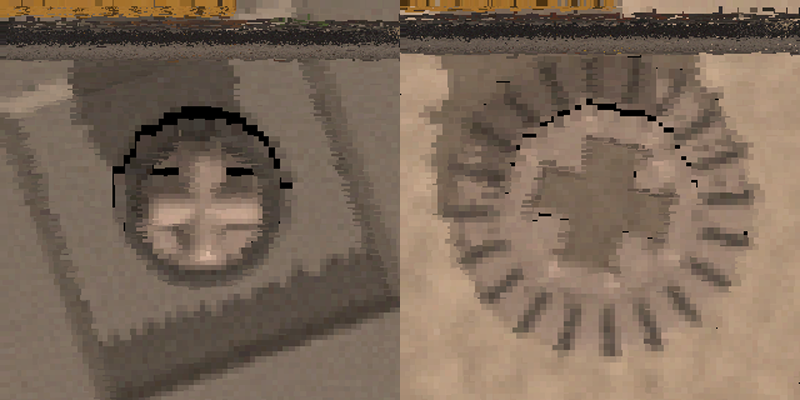

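View pics/w_all.png

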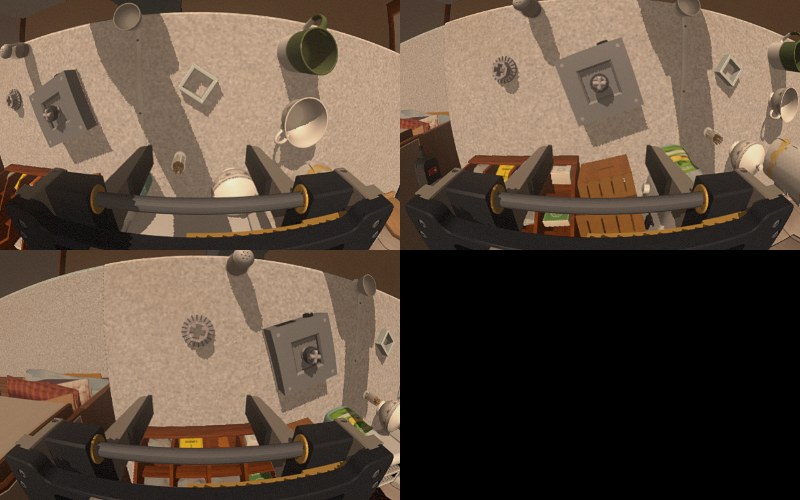

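Left ortho crop: the spindle cross is at (203,203), fins near image vertical. Right: the burr bore is at (605,203), rotated about 10°. The wrist views show clear space around all three parts. Next I'll fit both cross angles with a template and pick up the spacer.

Run:
```python
from h import *
from scipy.optimize import brute
np.set_printoptions(precision=4,suppress=True)
def fitcross(q,lab,c0,half,w):
    best=[]
    for a in np.arange(0,90,1.):
        t=np.radians(a);Q=np.array([[np.cos(t),np.sin(t)],[-np.sin(t),np.cos(t)]])
        for dx in np.arange(-3,3.1,.5):
            for dy in np.arange(-3,3.1,.5):
                u=np.abs((q-c0-np.array([dx,dy])/1000)@Q.T); ins=((u.min(1)<w/2)&(u.max(1)<half))
                best.append(((ins==lab).mean(),a,dx,dy))
    best.sort(reverse=True); print(best[:6]); t=np.array(best[:6]); print(c0+t[0,2:]/1000)
def onplane(W,eye,z): return eye+(W-eye)*((z-eye[2])/(W[...,2]-eye[2]))[...,None]
T=np.array(viewer.camera_info("wrist")["T_tool_cam"])[:3,3]; Rr=R(np.pi/2); off=Rr@T
for n,xy,zp,zt,half,w in(("mill",(.523,-.0143),.077,.0745,.012,.0075),("burr",(.4914,-.2228),.028,.022,.0135,.0105)):
    eye=np.array([xy[0],xy[1],0]); base={"mill":(.523,-.017,.23),"burr":(.492,-.222,.20)}[n]
    eye=np.array([base[0]-off[0]*.7+off[0],base[1]-off[1]*.7+off[1],base[2]+off[2]])
    W=np.load(f"w_{n}.npz")["W"]; P=onplane(W,eye,zp); m=np.hypot(P[...,0]-xy[0],P[...,1]-xy[1])<.016
    lab=W[m][:,2]>zt if n=="mill" else W[m][:,2]<zt
    print(n,m.sum(),lab.mean()); fitcross(P[m][:,:2],lab,np.array(xy),half,w)
a=R(np.radians(56.6)); x,y=.4812,.2861
env.reach([x,y,.15],a); env.movel([x,y,.014]); effector.grasp(20); s=env.sense(); print(s["gripper_width"],s["grasp_force"],s["ee_pos"],s["wrist_force"])
env.movel([x,y,.12]); s=env.sense(); print(s["gripper_width"],s["grasp_force"],s["wrist_force"],s["t"])
```

```text
mill 734 0.4114441416893733
[(np.float64(0.9673024523160763), np.float64(2.0), np.float64(0.0), np.float64(0.0)), (np.float64(0.9645776566757494), np.float64(88.0), np.float64(0.0), np.float64(0.0)), (np.float64(0.9632152588555858), np.float64(89.0), np.float64(0.0), np.float64(0.0)), (np.float64(0.9604904632152589), np.float64(87.0), np.float64(0.0), np.float64(0.0)), (np.float64(0.9604904632152589), np.float64(3.0), np.float64(0.0), np.float64(0.0)), (np.float64(0.9591280653950953), np.float64(1.0), np.float64(0.0), np.float64(0.0))]
[ 0.523  -0.0143]
burr 648 0.5756172839506173
[(np.float64(0.9398148148148148), np.float64(76.0), np.float64(-0.5), np.float64(0.0)), (np.float64(0.9398148148148148), np.float64(75.0), np.float64(-0.5), np.float64(0.5)), (np.float64(0.9382716049382716), np.float64(75.0), np.float64(-0.5), np.float64(0.0)), (np.float64(0.9367283950617284), np.float64(74.0), np.float64(-0.5), np.float64(0.5)), (np.float64(0.9367283950617284), np.float64(74.0), np.float64(-0.5), np.float64(0.0)), (np.float64(0.9351851851851852), np.float64(76.0), np.float64(-0.5), np.float64(0.5))]
[ 0.4909 -0.2228]
0.05376940982600098 19.999646544456482 [0.4812 0.2861 0.0141] [-0.8998  1.0789  1.6795]
0.0535315820248528 19.999292492866516 [ 0.0839 -0.2718 -0.9261] 9.1333
```

Run:
```python
from h import *
np.set_printoptions(precision=4,suppress=True)
c=np.array([.5230,-.0143]); a=R(np.radians(109.7))
env.movel([.4812,.2861,.17])
env.reach([*c,.17],a); env.movel([*c,.075],rate=.1)
for z in np.arange(.072,.0525,-.0015):
    env.movel([*c,z],rate=.03); s=env.sense(); print(round(z,4),s["ee_pos"],s["wrist_force"])
    if s["wrist_force"][2]>8: break
print(s["t"],s["gripper_width"])
```

```text
0.072 [ 0.5231 -0.0143  0.0722] [-0.1684  0.6176 -0.9632]
0.0705 [ 0.5229 -0.0143  0.0705] [ 0.0982  0.5705 -0.933 ]
0.069 [ 0.5229 -0.0143  0.0689] [ 0.0897  1.1355 -0.177 ]
0.0675 [ 0.5229 -0.0143  0.0674] [ 0.187  -0.1644 -0.7279]
0.066 [ 0.5229 -0.0143  0.0659] [ 0.8724 -0.1255 -0.1549]
0.0645 [ 0.5229 -0.0143  0.0644] [-0.1322  0.3635 -0.9797]
0.063 [ 0.5229 -0.0143  0.0629] [-0.0523 -0.9762 -0.7211]
0.0615 [ 0.5229 -0.0143  0.0614] [-0.2049  0.3423 -0.4017]
0.06 [ 0.5229 -0.0143  0.0599] [-0.1137  0.2598 -0.0896]
0.0585 [ 0.5229 -0.0143  0.0584] [ 0.1661 -0.4342  0.1691]
0.057 [ 0.5229 -0.0143  0.0569] [-0.3181  0.4683 -0.609 ]
0.0555 [ 0.5229 -0.0143  0.0554] [ 0.2505  0.2346 -1.1177]
0.054 [ 0.5233 -0.0143  0.0541] [-0.0899  0.0893  0.874 ]
15.2833 0.05358128221943825
```

Run:
```python
from h import *
np.set_printoptions(precision=4,suppress=True)
c=np.array([.5230,-.0143])
effector.release(); env.pause(.3); env.movel([*c,.15])
Rr=R(np.pi/2); off=Rr@np.array(viewer.camera_info("wrist")["T_tool_cam"])[:3,3]
env.reach([c[0]-off[0]*.7,c[1]-off[1]*.7,.21],Rr); img,W=wcloud(); np.savez("w_m2.npz",img=img,W=W)
cv2.imwrite("pics/m2.png",cv2.resize(ortho(img,W,c,.05,.25)[:,:,::-1],(500,500)))
m=sel(W,c,.045,.058,.07)&~sel(W,c,.019,0,.1); p=W[m]; print(m.sum(),rect(p),np.median(p[:,2]))
A=np.c_[p[:,:2]-c,np.ones(len(p))]; print("plane",np.linalg.lstsq(A,p[:,2],rcond=None)[0])
m=sel(W,c,.016,.0745,.09); print("spindle",rect(W[m]),W[m].mean(0)); print(env.sense()["t"])
```

```text
1312 (array([ 0.5232, -0.0141]), array([54.6802, 54.9331]), 19.89053726196289) 0.06457191945919742
plane [-0.0051 -0.0013  0.0644]
spindle (array([ 0.5232, -0.0142]), array([21.5263, 20.1496]), 48.48686218261719) [ 0.5226 -0.0144  0.0785]
17.5583
```

View pics/m2.png

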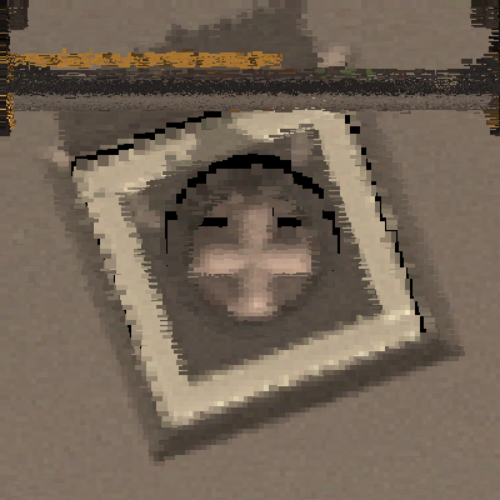

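The view shows the spacer flat in the pocket: its top is at 64.5 mm, its centre is within 0.3 mm, and the spindle cross at (253,258) is near 0°. Now the burr.

Run:
```python
from h import *
np.set_printoptions(precision=4,suppress=True)
x,y=.4914,-.2228; c=np.array([.5230,-.0143])
env.reach([x,y,.13],R(np.radians(76.5))); env.movel([x,y,.0105]); effector.grasp(55); s=env.sense(); print(s["gripper_width"],s["ee_pos"],s["wrist_force"])
env.movel([x,y,.15]); s=env.sense(); print(s["gripper_width"],s["grasp_force"],s["wrist_force"])
env.reach([*c,.15],R(np.radians(89.5))); env.movel([*c,.093],rate=.1); s=env.sense(); print(s["t"],s["ee_pos"],s["wrist_force"])
# underside = tcp-.0105 ; spindle top .079
for z in np.arange(.091,.0735,-.002):
    env.movel([*c,z],rate=.03); s=env.sense(); print(round(z,4),s["ee_pos"],s["wrist_force"],s["moment"][2])
    if s["wrist_force"][2]>14: break
print(s["t"],s["gripper_width"])
```

```text
0.03519445213513893 [ 0.4914 -0.2228  0.0105] [-0.4505  0.6728 -0.2522]
0.03533738375523616 54.99938376713544 [-0.2449  0.4946 -0.9098]
23.0 [ 0.5233 -0.0148  0.0932] [ 0.6211  0.9333 -1.3966]
0.091 [ 0.5233 -0.0143  0.0914] [ 0.4372  0.2226 -1.2157] -0.007461150668148117
0.089 [ 0.523  -0.0142  0.089 ] [-0.9129  1.3504 -0.8305] 0.014966362452714321
0.087 [ 0.5229 -0.0143  0.0868] [-0.1317  0.4106 -1.9144] -0.013226569668210016
0.085 [ 0.5229 -0.0143  0.0848] [-0.1955 -0.6086 -1.6742] -0.005208081703917333
0.083 [ 0.5229 -0.0143  0.0829] [-0.0464 -0.4376 -1.5326] 0.017975827980617653
0.081 [ 0.5234 -0.0143  0.0813] [-0.0797 -0.655   2.7964] 0.03703983106669301
0.079 [ 0.5234 -0.0143  0.0793] [-1.0162  0.0156  3.7792] 0.028980078383286017
0.077 [ 0.5234 -0.0143  0.0773] [-0.4898  0.0954  5.9022] -0.013716373976226647
0.075 [ 0.5234 -0.0143  0.0755] [-0.9625  0.2489  6.8415] 0.002778287614457098
25.25 0.03549932596738462
```

Run:
```python
from h import *
np.set_printoptions(precision=4,suppress=True)
c=np.array([.5230,-.0143])
for z in np.arange(.0745,.069,-.0007):
    env.movel([*c,z],rate=.03); env.pause(.1); s=env.sense(); print(round(z,4),s["ee_pos"],s["wrist_force"])
    if s["wrist_force"][2]>18: break
env.pause(.4); s=env.sense(); print(s["t"],s["ee_pos"],s["wrist_force"],s["gripper_width"],s["grasp_force"])
img,W=cloud("scene"); m=sel(W,c,.031,.05,.12)
p=W[m]; print(m.sum(),np.percentile(p[:,2],[50,90,97])); 
cv2.imwrite("pics/end.png",cv2.resize(img[180:290,270:430,::-1],(800,550)))
```

```text
0.0745 [ 0.5234 -0.0143  0.0751] [-0.5363 -0.4495  8.0587]
0.0738 [ 0.5234 -0.0143  0.0745] [-1.7561  0.2901  8.0289]
0.0731 [ 0.5234 -0.0143  0.0744] [-4.1507  0.1031 14.5652]
0.0724 [ 0.5234 -0.0143  0.0744] [-5.1509 -0.1271 20.1884]
27.05 [ 0.5235 -0.0143  0.0744] [-5.3498  0.146  20.0579] 0.03543914421564077 55.00856259372085
345 [0.0793 0.109  0.1169]
```

View pics/end.png

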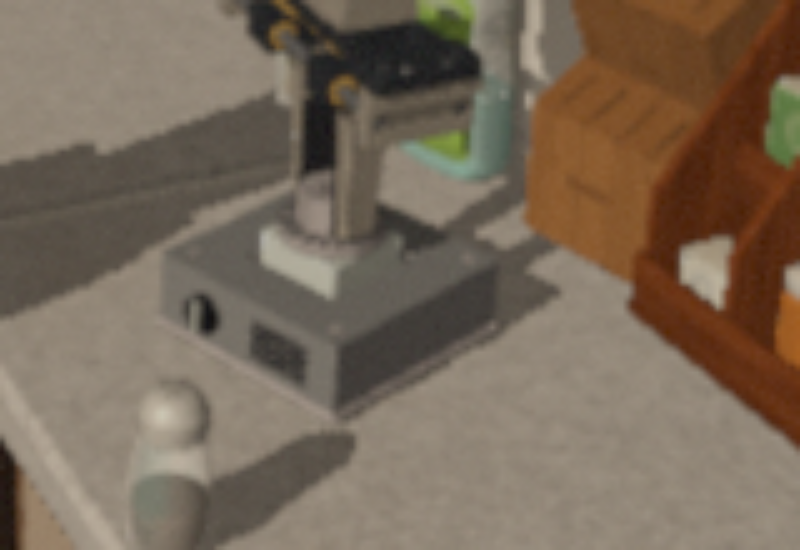

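The burr sits flat on the spacer (about (330,250)), with a hard stop at TCP 74.4 mm, so its underside is at about 64 mm. The arm is holding it down with about 20 N.

```bash
python3 -c "
from h import *
print(workorder.finish_job())"
```

```text
the job is handed in; nothing more can be done
None
```

The spacer is seated flat in the pocket, the burr is meshed on the spindle and pressed home on the spacer with about 20 N, the arm is still holding it there, and the job was handed in after about 27 s with no verdict returned.

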